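Size a shank button in the button gauge

ROBOT

A 6-joint arm with a two-finger parallel gripper is mounted at the origin on a cart in front of the work surface, level with it; the furniture and walls round the work are solid. World frame = base frame: x ahead of the robot, y to its left, z up, the work surface at z = 0. Lengths are in mm, angles in rad, forces in N, time in s.
With the tool pointing down it reaches from about 400 to 925 mm from the base axis. Payload 12.5 kg.
Tool frame: the origin (TCP) lies between the finger pads; the fingertips stand 19 mm ahead of it and the grasp point (between the pads) is the TCP (env.tips_ahead is the distance from the TCP to the fingertips, in mm); z points along the fingers, y is the line along which they close (so a half turn about z gives the same grasp; the last joint's range is limited). The gripper opens to 95 mm and grips with 3 to 60 N. Pads are 20 mm wide; open, the fingers measure 119 mm over their backs; the gripper's body (75 mm by 180 mm) begins 59 mm behind the grasp point.
Start: joints at [1.005, 0.491, 1.559, -0, 1.092, -0.106], TCP at [277.342, 560.113, 233.661] pointing down, gripper open.
Joint ranges: [-3.1, 3.1], [-0.84, 2.19], [0.05, 2.79], [-1.13, 4.28], [0.06, 2.93], [-2.69, 2.69]. Speed limits (rad/s): [2.22, 2.22, 2.79, 3.14, 3.14, 3.14].

INTERFACE

Orientations are given as [roll, pitch, yaw] about the fixed x, y, z axes, in that order (R = Rz(yaw) Ry(pitch) Rx(roll)).
In Python, from cell import env gives the robot as it stands.
- The arm moves only by the shell command python3 -m crank 'ROWS'. ROWS is JSON, a list of rows, each a list of 5 numbers: the shift along the tool's x, y, z in mm, then the turn about the tool's z in degrees, then the finger opening in mm, from 0 to 95.1. In form: [[dx, dy, dz, yaw, grip], ...]. A call has 1 to 10 rows; each row is the pose to reach, as a shift and turn from the pose commanded when the call began, along the tool's axes at that moment; what a row does not reach only later rows make up. A row lasts 1/12 s, in which the tool goes at most 41.7 mm and 7.16 degrees, less where a joint would pass 70% of its speed; a pose out of reach is approached as far as the arm can. A call with a gripper value outside its range is refused whole. The fingers move at their own pace and stop on an object; the grip force is fixed at half the most. Time passes only in rows, so rows that repeat a pose let the fingers close. It gives the time, the measured TCP pose, the force, the opening and the grip force at its end, in the units of the state.
- env.state(): the state, without advancing time (a new reading comes with each control period).
- env.read_camera(name): name is "side" or "top" or "wrist"; returns a dict with "img" (420x560x3 uint8, blue, green, red), "K" (3x3 intrinsics, pixels), "pose" (4x4, takes a point from camera to world coordinates). Camera axes: x right, y down, z forward; pixel columns grow to the right and rows downward; lengths in mm; the calibration is good to about 2 mm. A picture is of the moment at which its call begins. There is no depth.
- env.job_done(): hands the job in; it is judged then, once.
The state is a dict: "t": time; "joints": joint angles; "qvel": joint speeds; "tau": joint torques, N m; "eef_pos": TCP position; "tcp_rot": TCP orientation; "ft_force": force on the tool from outside, world axes, zero at the start; "moment": the same for the moment, N m; "opening": opening from 0.0 (shut) to 1.0 (fully open); "grip_force": force on a finger pad.
Only numpy, scipy, OpenCV 4.12 (cv2) and the standard library are available. Lean on these libraries where they do the work, as an engineer would, in place of code of your own. Each camera call takes 0.05 s, during which the arm holds its last target. There are 200 camera calls.

TASK

Find the size of the button that lies on the grey felt square: take it by its stem and try it, stem up, in the round pockets of the wooden button gauge one after the other, from the smallest upward, resting it on each pocket with only light pressure, and leave it in the first one that it enters, fully down, flat and let go. Do not force it into a pocket that is too small, skip none, and leave the two other buttons, the thimble and the green spool where they are.

Things in the scene. Friction and masses are not known exactly. Their poses are not given: they have to be found in the camera images.
- gauge: fixed wooden button gauge, a bar 46 x 172 x 14 mm (x, y, z) with four round pockets in a row along its length, 40 mm apart, growing from its +y end to its -y end. Soft wood: pressing with over 30 N would mar it. The sewing machine between it and the robot stands 245 mm above the table, and a shelf rack rises right of y = -0.33. Origin: centre of its underside, on the table
- gauge_hole0 (a point): smallest pocket of the gauge: centre of its mouth, level with the gauge's top face (14 mm above the table); flat-bottomed round pocket 25 mm across, 7 mm deep, with a 1 mm bevel at the mouth; z points up. Even the 27 mm button stays on top.
- gauge_hole1 (a point): second pocket of the gauge: centre of its mouth, level with the gauge's top face (14 mm above the table); flat-bottomed round pocket 28 mm across, 7 mm deep, with a 1 mm bevel at the mouth; z points up. The 27 mm button enters; the larger ones stay on top.
- gauge_hole2 (a point): third pocket of the gauge: centre of its mouth, level with the gauge's top face (14 mm above the table); flat-bottomed round pocket 31 mm across, 7 mm deep, with a 1 mm bevel at the mouth; z points up. The 27 and 30 mm buttons enter.
- gauge_hole3 (a point): largest pocket of the gauge: centre of its mouth, level with the gauge's top face (14 mm above the table); flat-bottomed round pocket 34 mm across, 7 mm deep, with a 1 mm bevel at the mouth; z points up. All three buttons enter.
- felt: thin grey felt square, 70 x 70 mm, flat on the table (under 1 mm thick); the button to be sized lies about its middle. Origin: its centre
- button_a: brass shank button lying face down: a round disc 7 mm thick with a central upright round stem, 12 mm diameter, from 7 to 25 mm above the origin; grip it by the stem. 60 g, give or take. The disc is 27, 30 or 33 mm across: the three buttons have one size each, otherwise alike, and which is on the felt differs from start to start. Origin: centre of the disc's underside; z along the stem
- button_b: brass shank button lying face down: a round disc 7 mm thick with a central upright round stem, 12 mm diameter, from 7 to 25 mm above the origin; grip it by the stem. 60 g, give or take. The disc is 27, 30 or 33 mm across: the three buttons have one size each, otherwise alike, and which is on the felt differs from start to start. Origin: centre of the disc's underside; z along the stem
- button_c: brass shank button lying face down: a round disc 7 mm thick with a central upright round stem, 12 mm diameter, from 7 to 25 mm above the origin; grip it by the stem. 60 g, give or take. The disc is 27, 30 or 33 mm across: the three buttons have one size each, otherwise alike, and which is on the felt differs from start to start. Origin: centre of the disc's underside; z along the stem
- thimble: bystander: brass thimble, 18 mm wide, 22 mm tall, loose and upright on the table. Origin: centre of its underside
- spool_green: bystander: wooden spool of green thread, 33 mm wide, 36 mm tall, loose and upright on the table. Origin: centre of its underside
Not all that is in view belongs to the job. Leave any pink or turquoise look-alike of the button_c alone.

How it is judged:
By the outcome, as a careful person would: the job done as asked, in the order asked, and still so for the second after the job is handed in, with the robot touching nothing.
It also fails if it takes over 72 s, if anything falls off the work surface, if the arm or the gripper's body presses on something with over 40 N, if the wrist force passes 120 N, or if a joint passes its speed limit or range.

## Working session

There is one attempt and no reset: what is moved stays moved. The work goes in short steps, Python scripts to look and compute and a shell command to move; the robot and the scene stay as the last step left them, time stands still between calls to the robot, and variables do not carry over. Pictures are saved under pics/ and viewed, at most 10 in all, crops included, and the job is handed in when it is done.

```bash
mkdir -p pics; ls; python3 - <<'E'
from cell import env
import cv2,numpy as np
s=env.state();print({k:np.round(v,3).tolist() for k,v in s.items()})
for n in("top","side"):
    c=env.read_camera(n);cv2.imwrite(f"pics/{n}0.png",c["img"]);print(n,np.round(c["K"],1).tolist(),np.round(c["pose"],3).tolist())
E
```

```text
pics
{'t': 0.0, 'joints': [1.005, 0.492, 1.559, 0.0, 1.092, -0.106], 'qvel': [-0.0, 0.0, 0.002, 0.0, 0.001, 0.0], 'tau': [-0.001, -61.263, -25.818, 0.069, 0.048, -0.0], 'eef_pos': [277.221, 559.907, 233.083], 'tcp_rot': [-3.141, -0.0, 2.682], 'ft_force': [0.419, 0.225, 0.204], 'moment': [0.005, 0.046, 0.027], 'grip_force': 0.0, 'opening': 1.004}
top [[494.6, 0.0, 272.0], [0.0, 494.6, 202.7], [0.0, 0.0, 1.0]] [[0.004, -0.989, 0.149, 252.358], [-1.0, -0.008, -0.025, 89.434], [0.025, -0.149, -0.989, 1314.578], [0.0, 0.0, 0.0, 1.0]]
side [[456.4, 0.0, 277.0], [0.0, 456.4, 212.2], [0.0, 0.0, 1.0]] [[0.558, -0.653, 0.512, -103.038], [-0.83, -0.446, 0.336, -301.588], [0.009, -0.613, -0.79, 872.759], [0.0, 0.0, 0.0, 1.0]]
```

View pics/top0.png

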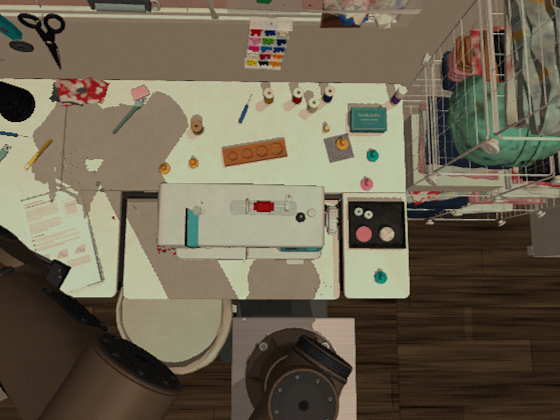

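View pics/side0.png

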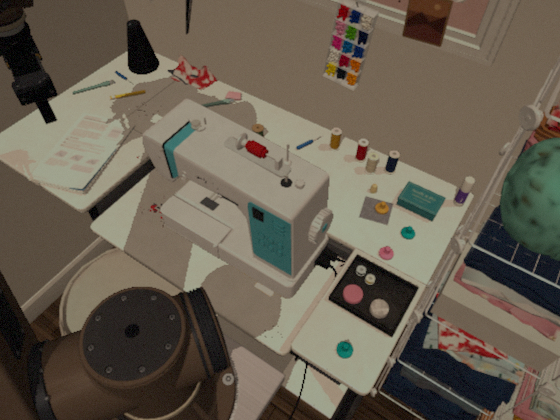

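Top view: the felt is at (339,148) with the brass button near (342,143). The gauge is at (254,152), slightly tilted. The other buttons are at (165,168) and (193,162), and the thimble at (325,127). The sewing machine lies between them and the robot. The side view shows the felt but not the gauge, which the machine hides.

```bash
cat > h.py <<'E'
import cv2,numpy as np
from cell import env
def ray(c,u,v,z):
    P=np.array(c["pose"]);d=P[:3,:3]@np.linalg.solve(c["K"],[u,v,1.]);o=P[:3,3]
    return (o+d*(z-o[2])/d[2])[:2].round(1)
def blobs(img,lo,hi,mina=15):
    m=cv2.inRange(cv2.cvtColor(img,cv2.COLOR_BGR2HSV),lo,hi)
    n,l,s,c=cv2.connectedComponentsWithStats(m)
    return m,[(c[i].round(1),s[i][4],s[i][:4]) for i in range(1,n) if s[i][4]>=mina]
E
python3 - <<'E'
from h import *
c=env.read_camera("top");im=c["img"]
cr=im[80:200,140:400]
cv2.imwrite("pics/topc.png",cv2.resize(cr,None,fx=3,fy=3,interpolation=cv2.INTER_CUBIC))
m,b=blobs(im,(8,130,60),(30,255,255))
for p,a,s in b:
    if p[1]<200 and p[0]<410: print(p,a,s,ray(c,*p,14))
m=cv2.inRange(cv2.cvtColor(im,cv2.COLOR_BGR2HSV),(3,90,60),(20,255,255)); m[:130]=0;m[170:]=0;m[:,:215]=0;m[:,295:]=0
k=max(cv2.findContours(m,0,1)[0],key=cv2.contourArea);r=cv2.minAreaRect(k);print(r);bx=[ray(c,*q,14) for q in cv2.boxPoints(r)];print(bx,np.mean(bx,0))
E
```

```text
[323.9  16.7] 31 [321  13  10  12] [981.  -87.6]
[342.5  27. ] 20 [333  27  20   1] [ 950.8 -139.8]
[276.9  55.8] 38 [272  54  11   5] [861.9  45.1]
[251.1  62.4] 48 [246  60  11   6] [841.3 116.7]
[274.8  63.1] 51 [270  61  11   6] [840.3  50.9]
[268.4 100.3] 39 [265  97   8   7] [732.2  68.1]
[196.5 126.8] 118 [191 120  12  15] [654.6 262.8]
[ 40.1 151.2] 123 [ 28 139  24  26] [582.3 676.9]
[254.1 152.2] 1094 [222 139  65  27] [585.5 106. ]
[341.5 143.5] 115 [336 138  12  12] [ 612.3 -131.2]
[193.1 162.8] 72 [189 158   9  10] [554.6 269.2]
[163.9 168.2] 93 [159 163  11  11] [539.1 346.5]
((253.86380004882812, 152.16773986816406), (18.30203628540039, 64.12890625), 80.7066879272461)
[array([595.3, 196. ]), array([626. ,  25.2]), array([575.8,  17.2]), array([545.6, 187.1])] [585.675 106.375]
```

View pics/topc.png

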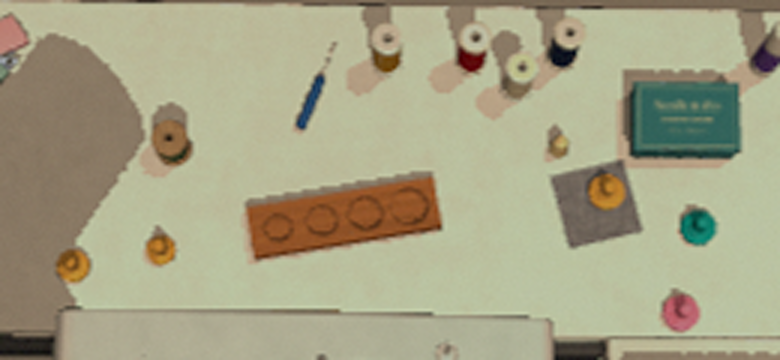

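Hole positions, from the gauge centre of about (585,106) and a yaw of about 10°: they lie along (0.176,-0.984), 40 mm apart. First I lift, turn so the fingers close along the bar, and move round the machine's left end.

```bash
cat >> h.py <<'E'
def go(x,y,z):
    s=env.state();p=np.array(s["eef_pos"]);w=s["tcp_rot"][2]
    d=np.array([x,y,z])-p
    print("p",p.round(1),"yaw",round(float(np.degrees(w)),2),"rows shift",[round(float(v),1) for v in (np.cos(w)*d[0]+np.sin(w)*d[1],np.sin(w)*d[0]-np.cos(w)*d[1],-d[2])])
E
python3 -m crank '[[-20,-4,-40,-7,60],[-50,-8,-80,-14,60],[-90,-15,-110,-21,60],[-130,-21,-110,-28,60],[-170,-28,-110,-34,60],[-210,-34,-110,-36.4,60],[-245,-40,-110,-36.4,60],[-271,-44,-110,-36.4,60],[-271,-44,-110,-36.4,60],[-271,-44,-110,-36.4,60]]'
python3 -c "
from h import *
go(590,106,340);go(612,-131,340)
c=env.read_camera('top');print([ray(c,u,v,245) for u,v in((160,184),(325,184),(325,245),(160,245))])"
```

```text
t: 0.98
eef_pos: [501.9, 399.1, 343.0]
tcp_rot: [-3.141, -0.001, -2.969]
ft_force: [-0.3, -0.1, -0.9]
opening: 0.632
grip_force: 0.0
p [501.9 399.1 343. ] yaw -170.12 rows shift [-36.5, -303.9, 3.0]
p [501.9 399.1 343. ] yaw -170.12 rows shift [-17.5, -541.1, 3.0]
[array([452.7, 308.1]), array([455.9, -53.9]), array([321.5, -52.3]), array([319.6, 303.1])]
```

```bash
python3 -m crank '[[-10,-40,0,0,60],[-20,-80,0,0,60],[-30,-120,0,0,60],[-36,-160,0,0,60],[-36,-200,0,0,60],[-36,-240,0,0,60],[-36,-280,0,0,60],[-36,-320,0,0,60],[-34,-360,0,0,60],[-30,-400,0,0,60]]'
python3 -m crank '[[0,-40,0,0,60],[6,-80,30,0,60],[10,-110,65,0,60],[14,-140,100,0,60],[14,-141,140,0,60],[14,-141,160,0,60],[14,-141,160,0,60],[14,-141,160,0,60]]'
python3 - <<'E'
from h import *
go(612,-131,180)
c=env.read_camera("wrist");cv2.imwrite("pics/w1.png",c["img"]);print(np.round(c["K"],1).tolist(),np.round(c["pose"],3).tolist())
E
```

```text
t: 1.87
eef_pos: [599.8, 11.5, 343.8]
tcp_rot: [3.141, 0.0, -2.964]
ft_force: [0.4, 0.8, 0.3]
opening: 0.63
grip_force: 0.0
t: 2.53
eef_pos: [610.7, -128.2, 183.3]
tcp_rot: [3.14, -0.002, -2.965]
ft_force: [0.7, -0.4, 0.5]
opening: 0.633
grip_force: 0.0
p [ 610.7 -128.2  183.3] yaw -169.88 rows shift [-0.8, -3.0, 3.3]
[[310.8, 0.0, 273.8], [0.0, 310.8, 206.4], [0.0, 0.0, 1.0]] [[-0.176, 0.948, 0.264, 536.158], [0.984, 0.169, 0.049, -142.489], [0.002, 0.268, -0.963, 334.572], [0.0, 0.0, 0.0, 1.0]]
```

View pics/w1.png

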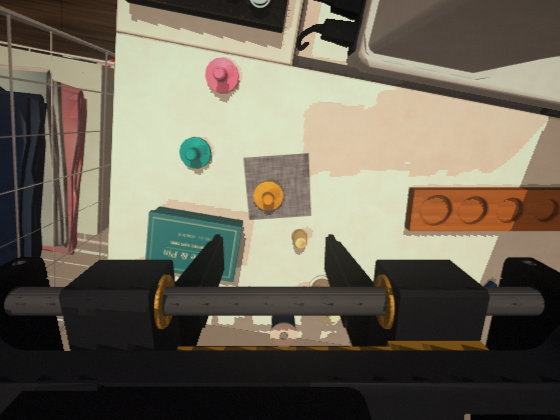

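The wrist view shows the button at (268,195), the thimble at (300,239) and the gauge's right part with pockets at (434,209), (472,210), (510,210) and (547,210).

```bash
python3 - <<'E'
from h import *
c=env.read_camera("wrist");im=c["img"]
m,b=blobs(im,(10,130,60),(30,255,255),60)
for p,a,s in b:
    if p[1]<250:print(p,a,s)
m2=m.copy();m2[:170]=0;m2[225:]=0;m2[:,:240]=0;m2[:,300:]=0
k=max(cv2.findContours(m2,0,1)[0],key=cv2.contourArea);(u,v),r=cv2.minEnclosingCircle(k)
print("disc",u,v,r,ray(c,u,v,8),"diam",np.linalg.norm(ray(c,u+r,v,8)-ray(c,u-r,v,8)))
for q in ((434,209),(472,210),(510,210),(547,210)):print(ray(c,*q,14))
cv2.imwrite("pics/w1c.png",np.hstack([cv2.resize(im[165:230,235:305],None,fx=5,fy=5),cv2.resize(im[180:245,405:475],None,fx=5,fy=5)]))
E
```

```text
[84.7 17.8] 72 [71 15 30  7]
[268.5 193.6] 708 [254 179  30  30]
[482.3 207.4] 6437 [406 186 154  44]
disc 268.5028076171875 193.6284942626953 15.042105674743652 [ 614.3 -134.2] diam 32.60214716855318
[598.3  44.5]
[592.2  85.4]
[584.9 125.8]
[577.9 165.2]
```

View pics/w1c.png

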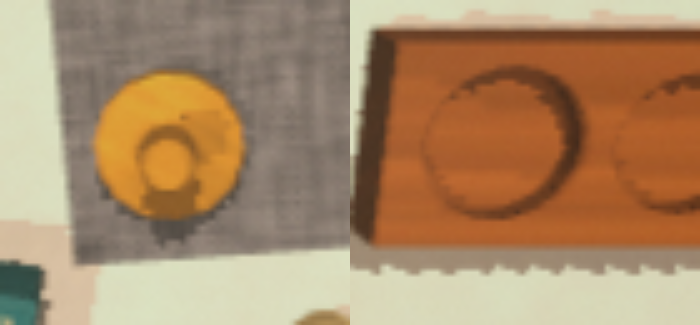

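```bash
python3 -m crank '[[-2.5,-6.5,40,0,40],[-2.5,-6.5,80,0,40],[-2.5,-6.5,115,0,40],[-2.5,-6.5,115,0,40],[-2.5,-6.5,115,0,40]]'
python3 - <<'E'
from h import *
c=env.read_camera("wrist");im=c["img"]
m,b=blobs(im,(10,130,60),(30,255,255),200)
for p,a,s in b:
    if p[1]<330:print(p,a,s,ray(c,*p,8), ray(c,s[0]+s[2]/2,s[1]+s[3]/2,8))
cv2.imwrite("pics/w2.png",im[120:400,130:430]);go(614.3,-134.2,30)
E
```

```text
t: 3.05
eef_pos: [615.2, -134.8, 69.9]
tcp_rot: [3.142, 0.0, -2.965]
ft_force: [-0.5, -0.7, 0.9]
opening: 0.428
grip_force: 0.0
[275.2 226.7] 1554 [253 205  45  44] [ 614.  -134.6] [ 614.2 -134.3]
[517.7 242.7] 3934 [474 215  86  65] [595.   43.6] [598.7  44.6]
[196.6 301.4] 425 [191 275  15  54] [ 685.4 -184. ] [ 685.6 -182.4]
[351.3 301.1] 394 [342 275  16  54] [664.  -65.3] [665.  -66.2]
p [ 615.9 -135.2   71.4] yaw -169.9 rows shift [1.4, 1.3, 41.4]
```

View pics/w2.png

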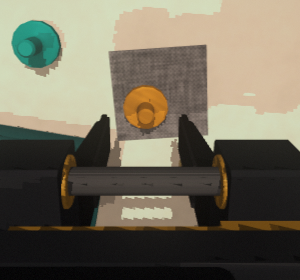

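Both views agree on the button at (614.1,-134.4). Readings of the pose are noisy, so I dead-reckon the commanded pose.

```bash
cat >> h.py <<'E'
def cmd(ends):  # commanded pose from the last row of each call so far
    p=np.array([277.342,560.113,233.661]);w=2.682
    for dx,dy,dz,t in ends:
        p=p+[np.cos(w)*dx+np.sin(w)*dy,np.sin(w)*dx-np.cos(w)*dy,-dz];w-=np.radians(t)
    return p,w
def togo(ends,x,y,z):
    p,w=cmd(ends);d=np.array([x,y,z])-p
    print("cmd",p.round(2),np.degrees(w).round(2),"shift",np.round([np.cos(w)*d[0]+np.sin(w)*d[1],np.sin(w)*d[0]-np.cos(w)*d[1],-d[2]],1).tolist())
H=[(-271,-44,-110,-36.4),(-30,-400,0,0),(14,-141,160,0),(-2.5,-6.5,115,0)]
E
python3 -c "
from h import *
togo(H,614.1,-134.4,30)"
```

```text
cmd [ 614.62 -135.37   68.66] 190.07 shift [0.3, 1.0, 38.7]
```

```bash
python3 -m crank '[[0.3,1,20,0,40],[0.3,1,38.5,0,40],[0.3,1,38.5,0,40],[0.3,1,38.5,0,20],[0.3,1,38.5,0,5],[0.3,1,38.5,0,5],[0.3,1,38.5,0,5],[0.3,1,38.5,0,5],[0.3,1,38.5,0,5]]'
python3 -m crank '[[0,0,-15,0,5],[0,0,-40,0,5],[0,0,-40,0,5],[0,0,-40,0,5]]'
python3 - <<'E'
from h import *
c=env.read_camera("wrist");im=c["img"]
m,b=blobs(im,(10,130,60),(30,255,255),200)
P,_=cmd(H+[(.3,1,38.5,0),(0,0,-40,0)]);print(P)
# disc top: button lifted 40 -> z 48
for p,a,s in b:
    if p[1]<340:print(p,a,s,ray(c,*p,14),ray(c,s[0]+s[2]/2,s[1]+s[3]/2,48))
cv2.imwrite("pics/w3.png",im)
E
```

```text
t: 3.85
eef_pos: [614.4, -134.6, 31.1]
tcp_rot: [-3.141, 0.001, -2.966]
ft_force: [-1.0, 0.9, 5.9]
opening: 0.118
grip_force: 30.0
t: 4.18
eef_pos: [614.5, -134.7, 71.2]
tcp_rot: [-3.141, 0.002, -2.966]
ft_force: [-0.0, -0.1, 0.8]
opening: 0.116
grip_force: 30.0
[ 614.15398923 -134.43646229   70.161     ]
[518.4 242. ] 3804 [473 215  87  64] [592.8  39.7] [587.3   9.1]
[274. 245.] 1307 [247 223  54  51] [ 625.8 -133.1] [ 613.9 -135.2]
[249.9 301.1] 239 [248 275   6  54] [ 674.4 -143.2] [ 652.8 -143.3]
[297.9 301.7] 222 [295 275   6  54] [ 668.5 -107. ] [ 647.6 -113.7]
```

View pics/w3.png

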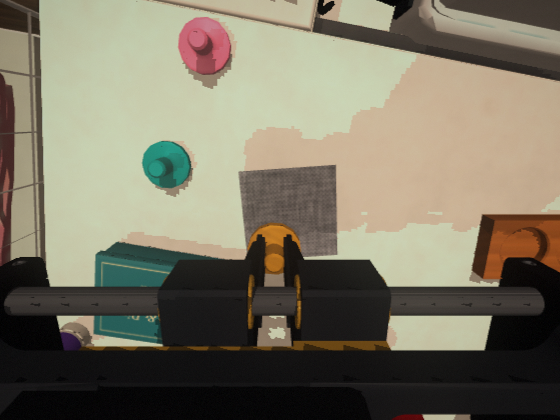

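Button held square in the hand. I lift it and carry it over pocket 0, then look at the gauge from near.

```bash
sed -i 's/(-2.5,-6.5,115,0)\]/(-2.5,-6.5,115,0),(.3,1,38.5,0),(0,0,-40,0)]/' h.py; python3 -c "
from h import *
togo(H,577,165,100)"
```

```text
cmd [ 614.15 -134.44   70.16] 190.07 shift [-15.8, 301.3, -29.8]
```

```bash
python3 -m crank '[[0,30,-30,0,5],[-4,70,-30,0,5],[-6,110,-30,0,5],[-8,150,-30,0,5],[-10,190,-30,0,5],[-12,230,-30,0,5],[-14,270,-30,0,5],[-16,301,-30,0,5],[-16,301,-30,0,5],[-16,301,-30,0,5]]'
sed -i 's/(0,0,-40,0)\]/(0,0,-40,0),(-16,301,-30,0)]/' h.py
python3 - <<'E'
from h import *
c=env.read_camera("wrist");im=c["img"];cv2.imwrite("pics/w4.png",im);np.save("w4pose.npy",c["pose"]);np.save("w4K.npy",c["K"])
m,b=blobs(im,(3,90,50),(20,255,255),300)
for p,a,s in b:print(p,a,s)
togo(H,577,165,100)
E
```

```text
t: 5.07
eef_pos: [576.4, 166.1, 99.1]
tcp_rot: [3.142, -0.002, -2.963]
ft_force: [0.2, 0.1, -0.3]
opening: 0.115
grip_force: 30.0
[199.2 217.4] 13135 [ 85 187 221  88]
[499.3 213.3] 1253 [478 195  46  37]
[402.3 214.2] 950 [384 198  36  33]
[297.7 300.8] 300 [294 274   8  55]
[276.8 345.2] 1852 [ 79 308 315  43]
cmd [577.29 164.73 100.16] 190.07 shift [0.2, 0.3, 0.2]
```

View pics/w4.png

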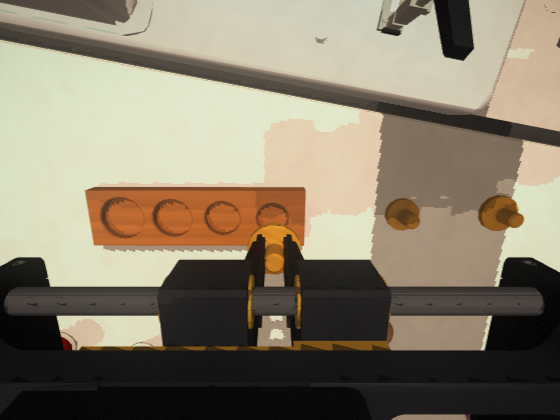

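The wrist view shows the gauge square to the image: pockets 3, 2 and 1 at about (123,217), (173,217) and (223,217), pocket 0 at (272,215) partly behind the button. I take the top-face edges and pocket rims from brightness profiles.

```bash
python3 - <<'E'
from h import *
im=cv2.imread("pics/w4.png");c=dict(pose=np.load("w4pose.npy"),K=np.load("w4K.npy"))
g=im[...,2]
for x in (97,148,198,247):print(x,"rows184-251",g[184:252,x].tolist())
for y in (197,217,236):print(y,"cols80-110",g[y,80:110].tolist(),"cols292-312",g[y,292:313].tolist())
for x in (123,173,223):print(x,"col rows 190-246",g[190:247,x].tolist())
print("row217",g[217,96:250].tolist())
E
```

```text
97 rows184-251 [226, 226, 219, 108, 112, 118, 136, 178, 176, 175, 174, 175, 175, 174, 176, 178, 179, 184, 186, 186, 185, 184, 181, 185, 187, 189, 191, 190, 188, 185, 184, 184, 181, 179, 177, 178, 178, 184, 192, 199, 199, 198, 195, 194, 190, 186, 184, 184, 182, 185, 186, 188, 184, 182, 188, 190, 192, 191, 189, 185, 182, 207, 225, 225, 225, 225, 225, 223]
148 rows184-251 [225, 227, 221, 116, 115, 120, 142, 184, 183, 183, 182, 183, 182, 181, 180, 179, 176, 175, 175, 174, 171, 172, 174, 182, 190, 194, 195, 196, 191, 189, 189, 191, 187, 185, 182, 181, 180, 184, 182, 186, 192, 198, 197, 194, 190, 188, 186, 186, 187, 184, 180, 177, 179, 186, 189, 193, 195, 193, 191, 188, 184, 173, 165, 164, 164, 168, 195, 226]
198 rows184-251 [227, 227, 222, 124, 124, 128, 145, 184, 185, 185, 184, 186, 184, 184, 184, 184, 183, 181, 181, 181, 180, 179, 180, 179, 175, 181, 188, 195, 191, 190, 189, 192, 189, 185, 183, 180, 180, 181, 182, 185, 190, 196, 196, 191, 188, 185, 185, 184, 187, 184, 181, 178, 179, 184, 186, 191, 193, 192, 191, 188, 185, 172, 166, 165, 165, 165, 171, 226]
247 rows184-251 [227, 227, 222
[... 2166 characters left out ...]
77, 187, 186, 187, 187, 188, 187, 188, 187, 186, 188, 188, 188, 187, 188, 188, 187, 189, 189, 189, 188, 188, 188, 189, 188, 190, 189, 188, 188, 189, 189, 189, 189, 189, 173, 178, 184, 184, 185, 185, 185, 185, 165, 143, 103, 83, 83, 90, 142, 159, 181, 190, 190, 190, 190, 191, 190, 190, 191, 189, 190, 190, 190, 189, 191, 192, 190, 190, 190, 189, 190, 190, 189, 190, 190, 189, 189, 190, 190, 189, 190, 190, 175, 172, 182, 186, 185, 185, 185, 185, 186, 185, 184, 186, 169, 144, 104, 110, 150, 160, 162, 161, 179, 189, 191, 189, 188, 189, 189, 189, 188, 189, 189, 187, 189, 188, 188, 188, 188, 189, 188, 188, 187, 187, 187, 186, 186, 186, 187, 187, 175, 167, 178, 185, 185, 186, 184, 186, 186, 185, 185]
```

```bash
python3 - <<'E'
from h import *
c=dict(pose=np.load("w4pose.npy"),K=np.load("w4K.npy"))
h=[ray(c,*q,14) for q in((121.6,217.2),(171.8,217.4),(221.7,217.4))];print(h,[np.linalg.norm(h[i]-h[i+1]) for i in(0,1)])
print("d",[ (np.linalg.norm(ray(c,a,217,14)-ray(c,b,217,14))).round(1) for a,b in((98.7,144.5),(150.7,192.8),(202.7,240.7))])
e=[ray(c,x,r,14) for x in(148,198) for r in(190.5,245)];print("mid",(e[0]+e[1])/2,(e[2]+e[3])/2,np.linalg.norm(e[0]-e[1]))
d=(h[2]-h[0])/2;print("hole0",h[2]+d,"yaw",np.degrees(np.arctan2(-d[0],d[1])))
# disc in hand: underside-top edge, height of disc top ~ TCP-22.5
m,b=blobs(cv2.imread("pics/w4.png"),(12,170,100),(28,255,255),200)
for p,a,s in b:print(p,s,ray(c,s[0]+s[2]/2,s[1]+20,78))
togo(H,*(h[2]+d),55)
E
```

```text
[array([597.,  46.]), array([590. ,  85.4]), array([583. , 124.6])] [np.float64(40.0169963890345), np.float64(39.82009542931809)]
d [np.float64(36.5), np.float64(33.5), np.float64(30.3)]
mid [594.3  66.8] [587.2 106.1] 45.911654293871905
hole0 [576.  163.9] yaw 10.099440117697748
[198.1 219.8] [ 86 187 219  87] [557.4 116.3]
[500.3 213.9] [482 197  41  34] [531.8 292.7]
[403.3 214.7] [387 200  32  30] [543.8 236.2]
[340.1 344.3] [283 341 107   9] [647.3 220.9]
cmd [577.29 164.73 100.16] 190.07 shift [1.4, -0.6, 45.2]
```

Pockets are at h0 (576,163.9), h1 (583,124.6), h2 (590,85.4) and h3 (597,46), matching the known 40 mm spacing and diameters. Next is pocket 0; contact is expected at TCP z of about 43.3.

```bash
python3 -m crank '[[1.4,-0.6,30,0,5],[1.4,-0.6,53,0,5],[1.4,-0.6,53,0,5],[1.4,-0.6,54,0,5],[1.4,-0.6,54,0,5],[1.4,-0.6,54,0,5]]'
python3 -m crank '[[0,0,1,0,5],[0,0,1,0,5],[0,0,1,0,5]]'
python3 -m crank '[[0,0,1,0,5],[0,0,1,0,5],[0,0,1,0,5]]'
```

```text
t: 5.62
eef_pos: [576.6, 163.4, 47.3]
tcp_rot: [3.142, 0.002, -2.967]
ft_force: [0.6, -0.6, -1.3]
opening: 0.117
grip_force: 56.3
t: 5.87
eef_pos: [576.1, 163.9, 45.7]
tcp_rot: [3.142, 0.001, -2.966]
ft_force: [-0.8, -0.0, -0.2]
opening: 0.12
grip_force: 56.3
t: 6.12
eef_pos: [575.9, 163.9, 44.2]
tcp_rot: [3.142, -0.0, -2.966]
ft_force: [0.0, -0.3, -0.4]
opening: 0.118
grip_force: 56.3
```

```bash
for i in 1; do python3 -m crank '[[0,0,0.6,0,5],[0,0,0.6,0,5],[0,0,0.6,0,5]]'|grep -E 'force|pos'; python3 -m crank '[[0,0,0.5,0,5],[0,0,0.5,0,5],[0,0,0.5,0,5]]'|grep -E 'force|pos'; done
```

```text
eef_pos: [575.9, 163.9, 43.5]
ft_force: [-0.0, -0.2, -0.5]
grip_force: 56.3
eef_pos: [575.9, 163.8, 43.0]
ft_force: [-0.2, 0.4, -1.6]
grip_force: 56.3
```

```bash
python3 -m crank '[[0,0,0.5,0,5],[0,0,0.5,0,5],[0,0,0.5,0,5]]'|grep -E 'force|pos'; python3 -m crank '[[0,0,0.4,0,5],[0,0,0.4,0,5],[0,0,0.4,0,5]]'|grep -E 'force|pos'
```

```text
eef_pos: [575.9, 163.8, 42.5]
ft_force: [0.4, 0.2, -0.7]
grip_force: 56.3
eef_pos: [575.9, 163.8, 42.1]
ft_force: [-0.3, 1.3, -1.2]
grip_force: 56.3
```

```bash
python3 -m crank '[[0,0,0.4,0,5],[0,0,0.4,0,5],[0,0,0.4,0,5]]'|grep -E 'force|pos'; python3 -m crank '[[0,0,0.4,0,5],[0,0,0.4,0,5],[0,0,0.4,0,5]]'|grep -E 'force|pos'
python3 - <<'E'
from h import *
c=env.read_camera("wrist");cv2.imwrite("pics/w5.png",cv2.resize(c["img"][170:300,150:410],None,fx=3,fy=3,interpolation=cv2.INTER_CUBIC))
E
```

```text
eef_pos: [575.9, 163.8, 41.7]
ft_force: [-0.5, -0.6, -1.5]
grip_force: 56.3
eef_pos: [575.9, 163.8, 41.3]
ft_force: [0.3, -0.2, -0.3]
grip_force: 56.3
```

View pics/w5.png

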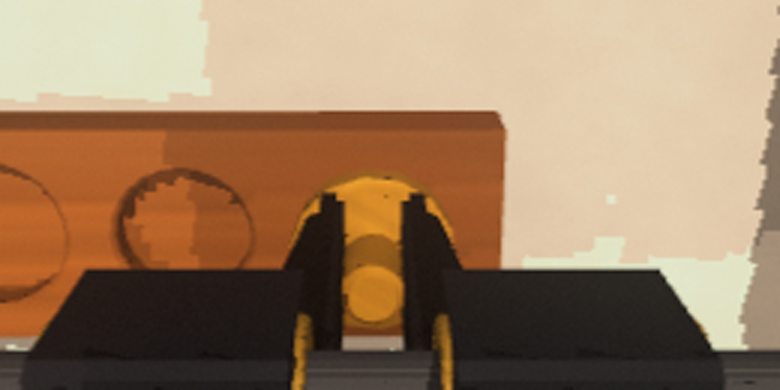

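The button hovers over pocket 0, its disc covering the pocket and the fingertips just above the disc. There is no contact force yet, so I continue down in small steps.

```bash
python3 -m crank '[[0,0,0.4,0,5],[0,0,0.4,0,5],[0,0,0.4,0,5]]'|grep -E 'force|pos'; python3 -m crank '[[0,0,0.4,0,5],[0,0,0.4,0,5],[0,0,0.4,0,5]]'|grep -E 'force|pos'; python3 -m crank '[[0,0,0.4,0,5],[0,0,0.4,0,5],[0,0,0.4,0,5]]'|grep -E 'force|pos'
python3 - <<'E'
from h import *
s=env.state();print(np.round(s["ft_force"],2),np.round(s["tau"],2))
c=env.read_camera("wrist");im=c["img"]
P=np.array(c["pose"])
def proj(p):
    q=np.linalg.inv(P)@np.append(p,1);q=np.array(c["K"])@q[:3];return (q[:2]/q[2]).round(1)
cv2.imwrite("pics/w6.png",im)
# front (image-top) edge of disc: profile columns
for x in(262,268,274,280):print(x,im[215:245,x].tolist())
w=np.radians(10.07);n=np.array([np.cos(w),np.sin(w)])
for r in (15,16.5):
  for zt in(21,22,23,24):print(r,zt,proj([576-r*n[0],163.9-r*n[1],zt]))
E
```

```text
eef_pos: [575.9, 163.8, 40.9]
ft_force: [-0.3, -0.2, -0.3]
grip_force: 56.3
eef_pos: [576.0, 163.9, 40.5]
ft_force: [0.4, -0.5, -0.2]
grip_force: 56.3
eef_pos: [576.0, 163.9, 40.2]
ft_force: [-0.0, -0.3, 0.1]
grip_force: 56.6
[-0.04 -0.32  0.1 ] [-9.000e-02 -6.438e+01 -1.613e+01 -4.000e-02  6.000e-02 -0.000e+00]
262 [[42, 84, 155], [41, 84, 155], [42, 84, 155], [41, 85, 154], [40, 84, 155], [41, 84, 154], [40, 84, 154], [37, 83, 155], [40, 84, 155], [40, 86, 156], [38, 84, 156], [37, 83, 155], [39, 84, 158], [36, 83, 155], [31, 88, 145], [32, 91, 146], [33, 98, 156], [41, 138, 214], [38, 135, 211], [36, 117, 184], [32, 107, 171], [33, 101, 164], [23, 30, 41], [22, 28, 39], [21, 28, 39], [22, 30, 40], [22, 27, 39], [20, 27, 39], [25, 29, 42], [23, 30, 40]]
268 [[44, 87, 156], [42, 85, 154], [41, 84, 152], [41, 83, 151], [41, 85, 152], [41, 84, 152], [40, 84, 152], [39, 83, 153], [40, 84, 155], [39, 84, 155], [40, 84, 156], [40, 85, 155], [35, 94, 150], [32, 93, 149], [32, 99, 157], [45, 150, 220], [45, 156, 228], [41, 148, 226], [41, 144, 220], [41, 138, 213], [41, 139, 213], [38, 134
[... 545 characters left out ...]
0, 136, 211], [39, 137, 212], [40, 138, 214], [39, 143, 218]]
280 [[42, 85, 154], [43, 84, 155], [42, 86, 153], [42, 85, 153], [42, 84, 152], [40, 83, 152], [40, 83, 152], [39, 85, 154], [40, 85, 155], [39, 85, 155], [38, 83, 155], [39, 84, 156], [36, 95, 157], [33, 96, 153], [35, 102, 160], [42, 145, 219], [42, 148, 226], [42, 142, 220], [40, 138, 214], [37, 135, 210], [39, 136, 211], [41, 138, 213], [40, 139, 214], [39, 140, 217], [39, 141, 217], [39, 141, 217], [41, 141, 218], [40, 141, 216], [39, 136, 212], [38, 135, 208]]
15 21 [274.8 228.6]
15 22 [274.9 229.2]
15 23 [274.9 229.8]
15 24 [274.9 230.4]
16.5 21 [274.8 226.2]
16.5 22 [274.9 226.7]
16.5 23 [274.9 227.3]
16.5 24 [274.9 227.9]
```

```bash
python3 -m crank '[[0,0,0.4,0,5],[0,0,0.4,0,5],[0,0,0.4,0,5]]'|grep -E 'force|pos'; python3 -m crank '[[0,0,0.3,0,5],[0,0,0.3,0,5],[0,0,0.3,0,5]]'|grep -E 'force|pos';python3 -m crank '[[0,0,0.3,0,5],[0,0,0.3,0,5],[0,0,0.3,0,5]]'|grep -E 'force|pos'
```

```text
eef_pos: [576.0, 163.9, 40.1]
ft_force: [-1.3, 1.0, 4.9]
grip_force: 58.0
eef_pos: [576.0, 163.9, 40.1]
ft_force: [-2.0, -1.5, 8.1]
grip_force: 58.9
eef_pos: [576.0, 163.9, 40.1]
ft_force: [-2.2, 0.7, 11.7]
grip_force: 59.9
```

Contact at TCP z 40.1 with 11.7 N: the button rests on pocket 0 and does not enter. On to pocket 1.

```bash
python3 -m crank '[[0,0,-6,0,5],[0,0,-6,0,5],[0,-20,-6,0,5],[0,-40,-6,0,5],[0,-40,-6,0,5],[0,-40,-6,0,5],[0,-40,-3,0,5],[0,-40,-1.2,0,5],[0,-40,-1.2,0,5],[0,-40,-1.2,0,5]]'
python3 -m crank '[[0,0,0.5,0,5],[0,0,0.5,0,5],[0,0,0.5,0,5]]'|grep -E 'force|pos';python3 -m crank '[[0,0,0.3,0,5],[0,0,0.3,0,5],[0,0,0.3,0,5]]'|grep -E 'force|pos'
```

```text
t: 10.05
eef_pos: [582.8, 125.1, 40.3]
tcp_rot: [3.142, -0.0, -2.965]
ft_force: [0.0, -0.2, 1.9]
opening: 0.116
grip_force: 42.1
eef_pos: [582.8, 125.1, 40.2]
ft_force: [-0.9, 1.4, 6.9]
grip_force: 43.7
eef_pos: [582.8, 125.1, 40.2]
ft_force: [-2.4, -0.6, 10.1]
grip_force: 44.7
```

It rests on pocket 1 as well (z 40.2, 10 N). On to pocket 2.

```bash
python3 -m crank '[[0,0,-6,0,5],[0,0,-6,0,5],[0,-20,-6,0,5],[0,-40,-6,0,5],[0,-40,-6,0,5],[0,-40,-6,0,5],[0,-40,-3,0,5],[0,-40,-0.8,0,5],[0,-40,-0.8,0,5],[0,-40,-0.8,0,5]]'
python3 -m crank '[[0,0,0.5,0,5],[0,0,0.5,0,5],[0,0,0.5,0,5]]'|grep -E 'force|pos';python3 -m crank '[[0,0,0.3,0,5],[0,0,0.3,0,5],[0,0,0.3,0,5]]'|grep -E 'force|pos'
```

```text
t: 11.38
eef_pos: [589.8, 85.8, 40.2]
tcp_rot: [3.142, -0.0, -2.965]
ft_force: [-0.0, -0.3, 1.7]
opening: 0.116
grip_force: 42.0
eef_pos: [589.8, 85.7, 40.2]
ft_force: [-2.0, 0.8, 7.1]
grip_force: 43.4
eef_pos: [589.8, 85.7, 40.1]
ft_force: [-2.8, 1.5, 9.9]
grip_force: 44.2
```

It rests on pocket 2 too (z 40.1, 9.9 N). That fits the roughly 33 mm diameter seen in the images. On to pocket 3.

```bash
python3 -m crank '[[0,0,-6,0,5],[0,0,-6,0,5],[0,-20,-6,0,5],[0,-40,-6,0,5],[0,-40,-6,0,5],[0,-40,-6,0,5],[0,-40,-3,0,5],[0,-40,-0.8,0,5],[0,-40,-0.8,0,5],[0,-40,-0.8,0,5]]'
python3 -m crank '[[0,0,0.5,0,5],[0,0,0.5,0,5],[0,0,0.5,0,5]]'|grep -E 'force|pos';python3 -m crank '[[0,0,0.4,0,5],[0,0,0.4,0,5],[0,0,0.4,0,5]]'|grep -E 'force|pos'
```

```text
t: 12.72
eef_pos: [596.6, 46.3, 40.0]
tcp_rot: [3.141, -0.001, -2.965]
ft_force: [0.0, -0.4, -0.3]
opening: 0.12
grip_force: 41.2
eef_pos: [596.8, 45.9, 39.8]
ft_force: [0.0, 0.7, -0.1]
grip_force: 41.2
eef_pos: [596.7, 45.8, 39.4]
ft_force: [-0.9, 1.6, -0.8]
grip_force: 41.4
```

It is entering pocket 3: z is below 40 with no load.

```bash
python3 -m crank '[[0,0,0.5,0,5],[0,0,0.5,0,5],[0,0,0.5,0,5]]'|grep -E 'force|pos';python3 -m crank '[[0,0,0.5,0,5],[0,0,0.5,0,5],[0,0,0.5,0,5]]'|grep -E 'force|pos'; python3 -m crank '[[0,0,0.5,0,5],[0,0,0.5,0,5],[0,0,0.5,0,5]]'|grep -E 'force|pos'
```

```text
eef_pos: [596.7, 45.8, 38.9]
ft_force: [-3.0, 2.3, 0.2]
grip_force: 41.6
eef_pos: [596.7, 45.8, 38.4]
ft_force: [-2.5, 2.7, 0.3]
grip_force: 41.7
eef_pos: [596.7, 45.8, 37.9]
ft_force: [-5.0, 3.4, 1.1]
grip_force: 41.8
```

Light side force towards -x,+y, so I ease that way while lowering.

```bash
python3 -m crank '[[0.4,0.3,0,0,5],[0.4,0.3,0.5,0,5],[0.4,0.3,1,0,5],[0.4,0.3,1,0,5]]'|grep -E 'force|pos';python3 -m crank '[[0,0,0.5,0,5],[0,0,1,0,5],[0,0,1,0,5],[0,0,1,0,5]]'|grep -E 'force|pos'
```

```text
eef_pos: [596.6, 45.8, 36.9]
ft_force: [-2.3, 1.9, -0.2]
grip_force: 41.5
eef_pos: [596.6, 45.8, 35.9]
ft_force: [-1.1, 1.4, -0.0]
grip_force: 41.3
```

```bash
python3 -m crank '[[0.1,0.1,0.5,0,5],[0.1,0.1,1,0,5],[0.1,0.1,1.5,0,5],[0.1,0.1,1.5,0,5],[0.1,0.1,1.5,0,5]]'|grep -E 'force|pos';python3 -m crank '[[0,0,0.5,0,5],[0,0,0.5,0,5],[0,0,0.5,0,5]]'|grep -E 'force|pos';python3 -m crank '[[0,0,0.4,0,5],[0,0,0.4,0,5],[0,0,0.4,0,5]]'|grep -E 'force|pos'
```

```text
eef_pos: [596.5, 45.9, 34.4]
ft_force: [0.2, 0.1, -0.8]
grip_force: 41.2
eef_pos: [596.4, 46.0, 33.9]
ft_force: [-1.0, 1.0, 0.2]
grip_force: 41.2
eef_pos: [596.3, 46.0, 33.5]
ft_force: [-0.2, 0.5, 0.0]
grip_force: 41.2
```

```bash
python3 -m crank '[[0,0,0.4,0,5],[0,0,0.4,0,5],[0,0,0.4,0,5]]'|grep -E 'force|pos';python3 -m crank '[[0,0,0.3,0,5],[0,0,0.3,0,5],[0,0,0.3,0,5]]'|grep -E 'force|pos'
```

```text
eef_pos: [596.4, 46.0, 33.3]
ft_force: [-0.4, 0.8, 2.0]
grip_force: 42.2
eef_pos: [596.4, 46.0, 33.3]
ft_force: [-0.7, -0.0, 5.8]
grip_force: 43.3
```

It has bottomed at 33.3, 6.9 mm below resting height. I unload, open, retreat straight up and look.

```bash
python3 -m crank '[[0,0,-0.4,0,5],[0,0,-0.4,0,20],[0,0,-0.4,0,30],[0,0,-0.4,0,30],[0,0,-0.4,0,30],[0,0,-0.4,0,30]]'; python3 -m crank '[[0,0,-5,0,30],[0,0,-20,0,30],[0,0,-50,0,30],[0,0,-80,0,30],[0,0,-110,0,30],[0,0,-110,0,30],[0,0,-110,0,30]]'
python3 - <<'E'
from h import *
c=env.read_camera("wrist");t=env.read_camera("top")
a=cv2.resize(c["img"][150:300,60:460],(800,300),interpolation=cv2.INTER_CUBIC);b=cv2.resize(t["img"][90:190,140:407],(800,300),interpolation=cv2.INTER_CUBIC)
cv2.imwrite("pics/end.png",np.vstack([a,b]))
E
```

```text
t: 16.55
eef_pos: [596.5, 46.0, 33.3]
tcp_rot: [3.142, 0.0, -2.966]
ft_force: [-0.2, 0.8, 3.3]
opening: 0.311
grip_force: 1.8
t: 17.13
eef_pos: [596.7, 46.0, 144.8]
tcp_rot: [-3.141, 0.003, -2.966]
ft_force: [-0.1, 0.4, -0.3]
opening: 0.313
grip_force: 0.0
```

View pics/end.png

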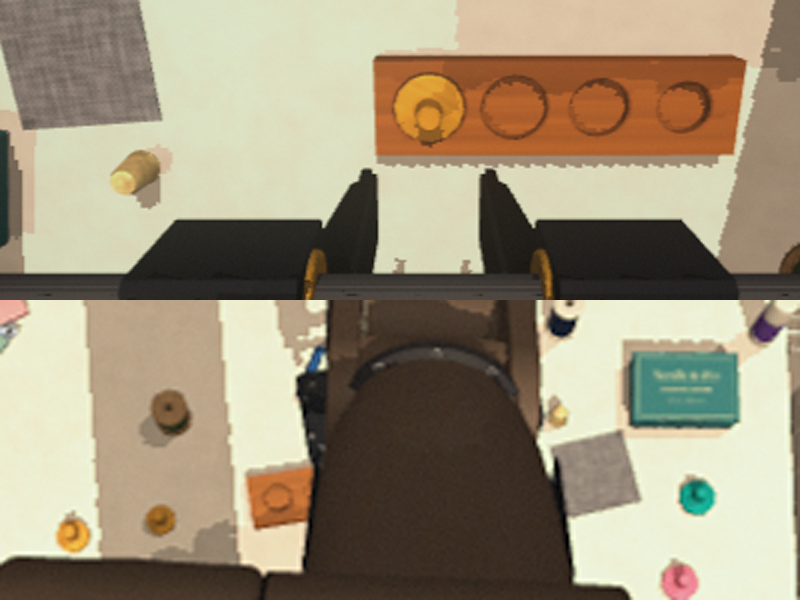

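The button sits flush and fills the largest pocket. The thimble, spool and other buttons have not moved, and the gripper is clear.

```bash
python3 -c "
from cell import env
print(env.job_done())"
```

```text
the job is handed in; nothing more can be done
None
```

The button is the 33 mm size: with about 10–12 N it stayed on top of pockets 0, 1 and 2, then entered pocket 3, where I left it fully down, flat and let go; the job is handed in at about 17 s robot time.

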